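# Stop the polishing lathe, stow its chuck key, reset the stop

### The arm

A 6-joint arm with a two-finger parallel gripper is mounted at the origin on the work surface. World frame = base frame: x ahead of the robot, y to its left, z up, the work surface at z = 0. Lengths are in m, angles in rad, forces in N, time in s.
With the tool pointing down it reaches from about 0.375 to 0.9 m from the base axis. Payload 3.1 kg.
Tool frame: the origin (TCP) lies between the finger pads; the fingertips stand 17 mm ahead of it and the grasp point (between the pads) lies 2 mm behind it (robot.nose_length is the distance from the TCP to the fingertips, in m); z points along the fingers, y is the line along which they close (so a half turn about z gives the same grasp; the last joint's range is limited). The gripper opens to 87 mm and grips with 3 to 60 N. Pads are 19 mm wide; open, the fingers measure 117 mm over their backs; the gripper's body (75 mm by 190 mm) begins 51 mm behind the grasp point.
Start: joints at [-1.49, 0.527, 1.433, -0, 1.181, -0.178], TCP at [0.16, -0.604, 0.24] pointing down, gripper open.
Joint ranges: [-3.08, 3.08], [-0.75, 2.2], [0.22, 2.44], [-1.43, 4.57], [0, 2.65], [-2.85, 2.85]. Speed limits (rad/s): [2.79, 2.79, 3.14, 3.14, 3.14, 3.14].

### API

Orientations are given as a unit quaternion [x, y, z, w].
In Python, from rig import robot, cams gives the robot as it stands.
- The arm moves only by the shell command python3 -m pendant 'ROWS' [FORCE]. ROWS is JSON, a list of rows, each an object with "jaw": the opening, from 0 (shut) to 1 (fully open); "linear": the shift along the tool's x, y, z in cm, a list of three; "twist": the turn about the tool's z in degrees. A call has 1 to 12 rows; each row shifts and turns the commanded pose from where the row before left it, along the tool's axes as they then stand; what a row does not reach is not made up. A row lasts 1/12 s, in which the tool goes at most 41.7 mm and 7.16 degrees, less where a joint would pass 70% of its speed; a pose out of reach is approached as far as the arm can. A call is refused whole if a number of a shift passes 4.17 or a number of a turn 7.16, either way. A call with a gripper value outside its range is refused whole. The fingers move at their own pace and stop on an object; FORCE is the grip in N (left out, the last holds). Time passes only in rows, so rows that do not move let the fingers close. It gives the time, the measured TCP pose, the force, the opening and the grip force at its end, in the units of the state.
- robot.get_obs(): the state, without advancing time (a new reading comes with each control period).
- cams.camera(name): name is "scene" or "top" or "wrist"; returns a dict with "color" (420x560x3 uint8, blue, green, red), "depth" (420x560 float32, m along the optical axis (not along the pixel's ray), 0 where there is no reading), "fov_y" (degrees; the focal length in pixels is half the picture's height over the tangent of half this angle, whatever the lens; pixels are square), "cx", "cy" (the principal point, pixels), "view" (4x4, takes a point from world to camera coordinates). Camera axes: x right, y down, z forward; pixel columns grow to the right and rows downward; lengths in m; the calibration is good to about 2 mm. A picture is of the moment at which its call begins.
- robot.hand_in(): hands the job in; it is judged then, once.
The state is a dict: "time": time; "q": joint angles; "joint_velocities": joint speeds; "joint_torque": joint torques, N m; "position": TCP position; "tool_rot": TCP orientation; "ft_force": force on the tool from outside, world axes, zero at the start; "moment": the same for the moment, N m; "grip_width": finger opening in m; "grip_force": force on a finger pad.
Only numpy, scipy, OpenCV 4.12 (cv2) and the standard library are available. Lean on these libraries where they do the work, as an engineer would, in place of code of your own. Each camera call takes 0.05 s, during which the arm holds its last target. There are 200 camera calls.

### The job

The chuck key has been left sticking in the polishing lathe's chuck. Push the mushroom stop on the sloping console down until it latches and let go of it; then take the key out, push it fully down into its storage tube, and only then turn the stop clockwise to reset it and let go, so that it springs fully up again. Do not knock or shift the loose things lying about on the bench.

Things in the scene. Friction and masses are not known exactly. Their poses are not given: they have to be found in the camera images.
- stop_head (a point): centre of the top face of the black mushroom stop head (round, 60 mm across, 24 mm thick; grip its rim, 3 to 20 mm below the top). Turns with the head; z axis out of the panel, 30 degrees from vertical, leaning to the console's front. With the stop up the top is 44 mm above the panel, latched 37 mm; a 26 mm neck below, free room for fingertips down to the panel
- stop_plunger (a joint): how far the stop is pressed in, m: 0 up (released), 0.011 hard stop. It must be pressed past about 0.0095 to latch (spring and catch take 3 N at the start, up to about 11 N near the bottom, then the hard stop); latched and let go it stays at about 0.0065
- stop_turn (a joint): how far the stop head is turned clockwise seen from outside the panel, rad: 0 at rest, stop at 1.3. Weakly sprung back to 0. A latched stop is freed beyond about 0.9 and then springs up
- stop_console: fixed grey console, 130 mm wide and 118 mm high, with its square panel leaning 30 degrees back from level towards its front (-x); origin: centre of its underside. The middle of the panel is at (-15, 0, 86) mm
- polishing_lathe: fixed bench polishing lathe: motor drum 130 mm in diameter, spindle along its y axis 140 mm above the table, steel chuck (56 mm in diameter, 50 mm long) at the -y end, felt wheel at the +y end; overall about 370 mm long; origin: under the motor, on the table
- chuck (a point): point on the spindle axis, inside the chuck, at the bottom of the key hole. The hole (12 mm wide, open 28 mm from the axis) leans 30 degrees from vertical towards the lathe's -x
- chuck_key: steel T-handled chuck key, loose, 135 mm long, 0.15 kg; origin: centre of its tip; z axis: up the shaft. Shaft 10 mm in diameter from 0 to 85 mm, then a dark round hub 24 mm in diameter to 135 mm; a cross bar 60 mm long, 8 mm thick, passes through the hub at 125 mm along the key's x axis. It starts with its tip in the chuck's key hole, a loose fit, so it leans about 37 degrees
- key_grip (a point): middle of the key's hub, 108 mm from the tip, below the cross bar (same axes as the key). Grip the 24 mm hub here, fingers closing across the bar (along the key's y axis)
- key_tube: fixed storage tube: upright aluminium tube 23 mm outside, 15 mm bore, on a round foot 76 mm in diameter; origin: underside of the foot. 90 mm deep bore; the key's hub (24 mm) rests on the rim when the key is home
- tube_mouth (a point): centre of the tube's upper rim, 110 mm above the table, z up
- model_a: dental plaster model, loose, 50 x 66 x 32 mm; origin under its centre; leave alone
- model_b: dental plaster model like the other, darker; leave alone
- mixing_bowl: mixing bowl, loose, 110 mm across, 55 mm high; leave alone
- wax_jar: small lidded jar, loose, 52 mm across, 50 mm high; leave alone
- plaster_spatula: spatula, loose, 190 mm long, lying; leave alone
- bench_brush: brush, loose, 170 mm long, lying; leave alone
Things that resemble listed ones, but are neither listed nor needed, are in the scene too. Leave any blue or pink look-alike of the key_tube alone.

How it is judged:
On the way, in this order (a step that is already met when the one before it is completed fails the run):
1. the stop is pressed and stays latched by itself, nothing of the robot touching it, with the key still in the chuck (value of joint stop_plunger above 0.005 m and contact force between each of the fingers, the arm and stop_plunger below 0.3 N and distance between chuck_key and chuck below 0.01 m), for 0.3 s.
2. the key is fully down in its tube while the stop is still latched (value of joint stop_plunger above 0.005 m and z of chuck_key in the frame of tube_mouth below -0.08 m and horizontal distance between chuck_key and tube_mouth below 0.008 m and angle between chuck_key's own z axis and vertical below 0.12 rad), for 0.3 s.
At the end, for the whole second after the job is handed in: the stop is fully up (pressed in less than 1.5 mm) and turned back to rest (within 0.12 rad), and the key stands still in its tube: tip more than 80 mm below the rim, within 8 mm of the tube's axis, upright within 0.12 rad (value of joint stop_plunger below 0.0015 m and value of joint stop_turn below 0.12 rad and z of chuck_key in the frame of tube_mouth below -0.08 m and horizontal distance between chuck_key and tube_mouth below 0.008 m and angle between chuck_key's own z axis and vertical below 0.12 rad and linear speed of chuck_key below 0.02 m/s); the robot touches nothing.
It fails at once if a loose bystander is shifted more than 25 mm (distance of any of model_a, model_b, mixing_bowl, wax_jar, plaster_spatula, bench_brush from where it was at the start of the episode above 0.025 m).
It also fails if it takes over 72 s, if anything falls off the work surface, if the arm or the gripper's body presses on something with over 40 N, if the wrist force passes 120 N, or if a joint passes its speed limit or range.

## Working session

There is one attempt and no reset: what is moved stays moved. The work goes in short steps, Python scripts to look and compute and a shell command to move; the robot and the scene stay as the last step left them, time stands still between calls to the robot, and variables do not carry over. Pictures are saved under pics/ and viewed, at most 10 in all, crops included, and the job is handed in when it is done.

```bash
ls; mkdir -p pics; cat > h.py <<'E'
import numpy as np, cv2
from rig import robot, cams
def K(c):
    f=c["color"].shape[0]/2/np.tan(np.radians(c["fov_y"])/2); return f,c["cx"],c["cy"]
def cloud(c):
    f,cx,cy=K(c); d=c["depth"]; v,u=np.mgrid[:d.shape[0],:d.shape[1]]
    p=np.stack([(u-cx)/f*d,(v-cy)/f*d,d,np.ones_like(d)],-1)
    w=p@np.linalg.inv(c["view"]).T; w=w[...,:3]; w[d<=0]=np.nan; return w
E
python3 - <<'E'
from h import *
for n in("scene","top"):
    c=cams.camera(n); np.savez("%s0.npz"%n,**{k:np.array(v) for k,v in c.items()})
    cv2.imwrite("pics/%s0.png"%n,c["color"]); print(n,K(c)); print(np.linalg.inv(c["view"]).round(3))
print(robot.get_obs())
E
```

```text
pics
scene (np.float64(419.90150198497963), 275.0673113573433, 208.3040446286226)
[[-0.734  0.474 -0.486  1.085]
 [ 0.679  0.513 -0.526  0.57 ]
 [ 0.    -0.716 -0.698  0.917]
 [ 0.     0.     0.     1.   ]]
top (np.float64(542.0625393297342), 280.8138569217494, 210.52113126476038)
[[ 0.004 -0.995  0.102  0.385]
 [-1.    -0.005 -0.011  0.013]
 [ 0.011 -0.102 -0.995  1.695]
 [ 0.     0.     0.     1.   ]]
{'time': 0.1, 'q': array([-1.49054699e+00,  5.28416231e-01,  1.43378360e+00,  1.10179259e-05,
        1.18142821e+00, -1.78489466e-01]), 'joint_velocities': array([ 0.0005784 , -0.00196264, -0.00248197,  0.0010433 , -0.00075382,
        0.00044579]), 'joint_torque': array([ 4.94838696e-05, -4.40987062e+01, -1.77150536e+01,  6.34524389e-02,
        5.34180191e-02, -4.58953980e-05]), 'position': array([ 0.159899  , -0.60353686,  0.23864003]), 'tool_rot': array([ 9.91643201e-01,  1.29006694e-01,  5.50575462e-05, -1.01621869e-03]), 'ft_force': array([0.20555562, 0.34656565, 1.20705273]), 'moment': array([ 0.02263823, -0.03652558, -0.06022221]), 'grip_force': 0.0, 'grip_width': 0.08716446727048566}
```

View pics/scene0.png

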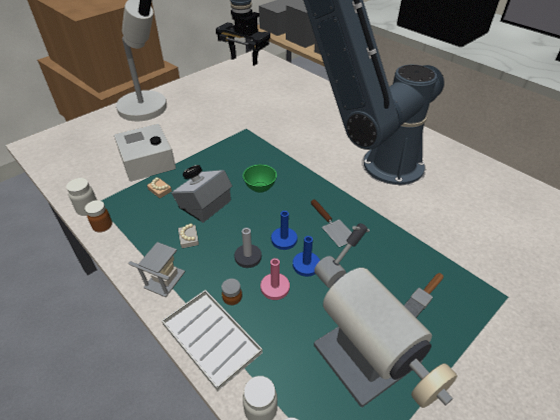

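View pics/top0.png

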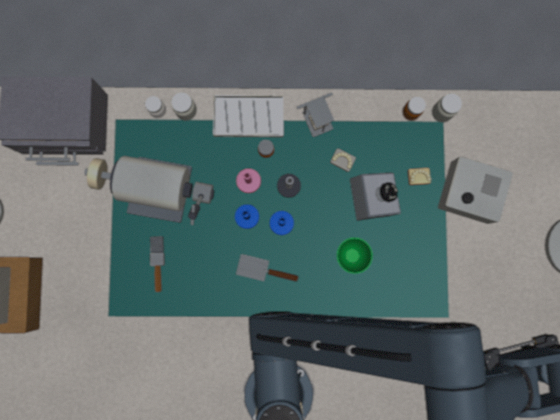

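The scene picture shows the console at (203,193) with its stop at (193,173), the free grey tube at (247,245) and the key's hub at (355,235) in the chuck at (330,268). In the top picture the stop is at (388,192), the tube at (289,181) and the key at (195,212).

```bash
python3 - <<'E'
from h import *
S={n:dict(np.load(f"{n}0.npz")) for n in("scene","top")}
W={n:cloud(S[n]) for n in S}
def crop(n,r0,r1,c0,c1): 
    return W[n][r0:r1,c0:c1].reshape(-1,3), S[n]["color"][r0:r1,c0:c1].reshape(-1,3).astype(int)
np.set_printoptions(precision=4,suppress=True)
# console panel: plane fit
for n,b in(("scene",(160,225,165,240)),("top",(165,225,345,405))):
    p,c=crop(n,*b); k=(p[:,2]>.055)&(p[:,2]<.125)&(c.min(1)>60)
    q=p[k]; 
    # ransac plane with ~30 deg tilt
    rng=np.random.default_rng(0);best=0
    for _ in range(800):
        a=q[rng.choice(len(q),3,False)];m=np.cross(a[1]-a[0],a[2]-a[0]);l=np.linalg.norm(m)
        if l<1e-7: continue
        m/=l;m*=np.sign(m[2])
        if abs(m[2]-.866)>.06: continue
        i=abs((q-a[0])@m)<.002
        if i.sum()>best: best=i.sum();I=i
    g=q[I];cen=g.mean(0);m=np.linalg.svd(g-cen)[2][2];m*=np.sign(m[2]);print(n,"panel",best,cen,m)
    h=(p-cen)@m; 
    dk=(c.max(1)<70)&(h>.015)&(h<.06)
    print(" dark",dk.sum(),p[dk].mean(0)," h pct",np.percentile(h[dk],[5,25,50,75,95]))
    t=dk&(h>np.percentile(h[dk],90)-.004); print(" top face",t.sum(),p[t].mean(0),h[t].mean(), (p[t].max(0)+p[t].min(0))/2,p[t].max(0)-p[t].min(0))
# tube
for n,b in(("scene",(222,270,232,264)),("top",(168,200,275,303))):
    p,c=crop(n,*b)
    k=p[:,2]>.095; print(n,"tube top",k.sum(),p[k].mean(0),(p[k].max(0)+p[k].min(0))/2,np.ptp(p[k],axis=0),c[k].mean(0))
# key
for n,b in(("scene",(218,275,325,375)),("top",(185,230,180,222))):
    p,c=crop(n,*b); k=(p[:,2]>.17);
    q=p[k]
    if k.sum()>5: print(n,"key",k.sum(),q.mean(0),q.min(0),q.max(0)); print(np.c_[q,c[k]][::max(1,k.sum()//25)])
for n in S:
    f=6;b=dict(scene=[(215,285,310,380),(160,220,160,240)],top=[(175,230,175,225),(165,225,345,410)])[n]
    ims=[cv2.resize(S[n]["color"][x[0]:x[1],x[2]:x[3]],(400,int(400*(x[1]-x[0])/(x[3]-x[2])))) for x in b]
    h=max(i.shape[0] for i in ims); cv2.imwrite(f"pics/c_{n}.png",np.hstack([np.pad(i,((0,h-i.shape[0]),(0,0),(0,0))) for i in ims]))
E
```

```text
scene panel 381 [ 0.6071 -0.2893  0.0939] [ 0.082  -0.4898  0.868 ]
 dark 165 [ 0.6093 -0.3054  0.1251]  h pct [0.0252 0.0301 0.0361 0.0411 0.0428]
 top face 68 [ 0.6067 -0.3144  0.1272] 0.041177775090700024 [ 0.6032 -0.3213  0.1227] [0.0545 0.0515 0.0269]
top panel 543 [ 0.5966 -0.2942  0.0936] [ 0.0876 -0.5031  0.8598]
 dark 225 [ 0.6017 -0.3164  0.1264]  h pct [0.0301 0.0375 0.0407 0.043  0.0456]
 top face 113 [ 0.6053 -0.3223  0.1266] 0.043266131338390794 [ 0.6036 -0.3225  0.125 ] [0.0515 0.0503 0.0309]
scene tube top 75 [ 0.6377 -0.0248  0.1059] [ 0.6372 -0.0255  0.1044] [0.0225 0.0239 0.0186] [120.84   119.3733 118.4133]
top tube top 36 [ 0.6372 -0.0281  0.1084] [ 0.6367 -0.0281  0.1061] [0.0217 0.0178 0.0199] [103.1111  98.5278  96.6667]
scene key 505 [0.5534 0.2514 0.217 ] [0.497  0.2161 0.17  ] [0.6143 0.3097 0.2622]
[[  0.5107   0.2287   0.2463  79.      78.      57.    ]
 [  0.5246   0.236    0.2523  71.      65.      64.    ]
 [  0.5149   0.2453   0.2494  69.      67.      59.    ]
 [  0.5352   0.239    0.2529  82.      84.      84.    ]
 [  0.5259   0.246    0.2485  56. 
[... 2084 characters left out ...]
.      64.    ]
 [  0.5374   0.2315   0.2364  86.      84.      83.    ]
 [  0.5326   0.2312   0.2562 105.     102.      99.    ]
 [  0.5307   0.2349   0.2489  97.      93.      92.    ]
 [  0.5275   0.2368   0.2532  64.      60.      59.    ]
 [  0.5249   0.2369   0.2523  60.      54.      55.    ]
 [  0.5223   0.2396   0.252   62.      58.      56.    ]
 [  0.5199   0.2401   0.2483  65.      57.      56.    ]
 [  0.5175   0.2404   0.2461  64.      58.      55.    ]
 [  0.5145   0.2398   0.2496  61.      55.      51.    ]
 [  0.5122   0.2351   0.245   66.      59.      56.    ]
 [  0.5079   0.2343   0.2318  92.      92.      79.    ]
 [  0.4975   0.2404   0.2257 100.     100.      82.    ]]
```

View pics/c_scene.png

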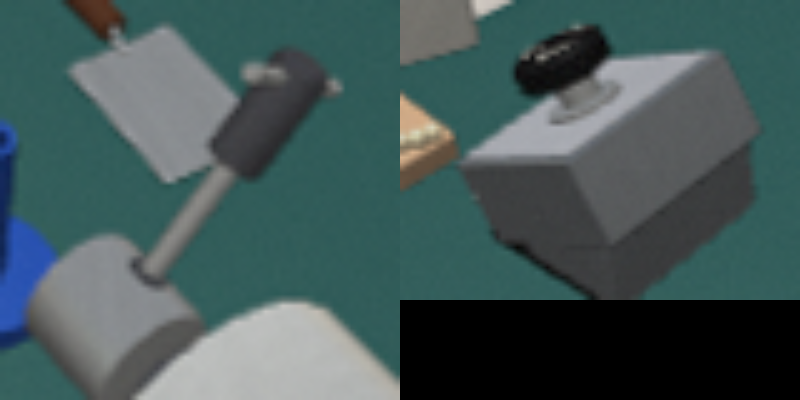

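View pics/c_top.png

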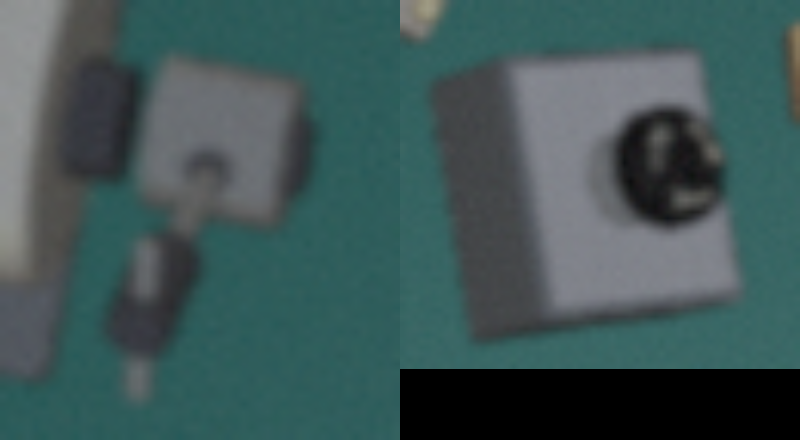

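The crops show the key's cross bar lying in its lean plane. In the top crop its ends are at about (148,265) and (138,385), so gripping across it means closing horizontally. The head stands off the panel towards world -y. I'll turn first, close the jaws and write a helper for the shifts.

```bash
cat >> h.py <<'E'
from scipy.spatial.transform import Rotation as R
np.set_printoptions(precision=4,suppress=True)
def go(p,yaw=None):
    o=robot.get_obs(); r=R.from_quat(o["tool_rot"]); M=r.as_matrix()
    y=np.degrees(np.arctan2(M[1,0],M[0,0]))
    print("t",round(o["time"],2),"tcp",o["position"],"yaw",y.round(2),"tilt",np.degrees(np.arccos(-M[2,2])).round(2),"f",o["ft_force"].round(1),"w",o["grip_width"],o["grip_force"],"q6",o["q"][5].round(2))
    if p is not None: print("shift cm",M.T@(np.array(p)-o["position"])*100)
    if yaw is not None: print("twist",(y-yaw+180)%360-180)
    return o
E
python3 -m pendant '[{"jaw":0,"linear":[0,0,0],"twist":-7.1},{"jaw":0,"linear":[0,0,0],"twist":-7.1},{"jaw":0,"linear":[0,0,0],"twist":-7.1},{"jaw":0,"linear":[0,0,0],"twist":-7.1},{"jaw":0,"linear":[0,0,0],"twist":-7.1},{"jaw":0,"linear":[0,0,0],"twist":-7.1},{"jaw":0,"linear":[0,0,0],"twist":-7.1},{"jaw":0,"linear":[0,0,0],"twist":-7.1},{"jaw":0,"linear":[0,0,0],"twist":-7.1},{"jaw":0,"linear":[0,0,0],"twist":-7.1},{"jaw":0,"linear":[0,0,0],"twist":-7.1},{"jaw":0,"linear":[0,0,0],"twist":-7.1}]' 20
python3 - <<'E'
from h import *
go([.607,-.342,.24],99.7)
E
```

```text
time: 1.1
position: [0.1599, -0.6037, 0.239]
tool_rot: [0.64, 0.768, 0.0, -0.0]
ft_force: [0.8, 0.5, -0.4]
grip_width: 0.0152
grip_force: 0.0
t 1.1 tcp [ 0.1599 -0.6037  0.239 ] yaw 100.38 tilt 0.08 f [ 0.8  0.5 -0.4] w 0.015164647696624182 0.0 q6 -1.67
shift cm [17.6929 48.6909 -0.074 ]
twist 0.6779213761118399
```

```bash
python3 -m pendant '[{"jaw":0,"linear":[1.3,3.6,0],"twist":0},{"jaw":0,"linear":[1.3,3.6,0],"twist":0},{"jaw":0,"linear":[1.3,3.6,0],"twist":0},{"jaw":0,"linear":[1.3,3.6,0],"twist":0},{"jaw":0,"linear":[1.3,3.6,0],"twist":0},{"jaw":0,"linear":[1.3,3.6,0],"twist":0},{"jaw":0,"linear":[1.3,3.6,0],"twist":0},{"jaw":0,"linear":[1.3,3.6,0],"twist":0},{"jaw":0,"linear":[1.3,3.6,0],"twist":0},{"jaw":0,"linear":[1.3,3.6,0],"twist":0},{"jaw":0,"linear":[1.3,3.6,0],"twist":0},{"jaw":0,"linear":[1.3,3.6,0],"twist":0}]'
python3 -m pendant '[{"jaw":0,"linear":[1,2.7,0],"twist":0},{"jaw":0,"linear":[1,2.7,0],"twist":0},{"jaw":0,"linear":[0,0,0],"twist":0},{"jaw":0,"linear":[0,0,0],"twist":0}]'
python3 - <<'E'
from h import *
go([.6068,-.3413,.165],99.7)
E
```

```text
time: 2.1
position: [0.5594, -0.3738, 0.239]
tool_rot: [0.643, 0.766, -0.0, -0.001]
ft_force: [-0.5, -0.9, 0.3]
grip_width: 0.0004
grip_force: 0.0
time: 2.43
position: [0.6088, -0.3446, 0.2386]
tool_rot: [0.641, 0.767, -0.0, -0.001]
ft_force: [-1.6, -0.6, 0.1]
grip_width: 0.0005
grip_force: 0.0
t 2.43 tcp [ 0.6088 -0.3446  0.2386] yaw 100.21 tilt 0.08 f [-1.6 -0.6  0.1] w 0.00045974235569924156 0.0 q6 -0.85
shift cm [ 0.3559 -0.1277  7.3573]
twist 0.5097551077956837
```

```bash
python3 -m pendant '[{"jaw":0,"linear":[0.1,-0.05,2],"twist":0.5},{"jaw":0,"linear":[0.1,-0.05,2],"twist":0},{"jaw":0,"linear":[0.1,0,2],"twist":0},{"jaw":0,"linear":[0.05,0,1.4],"twist":0},{"jaw":0,"linear":[0.15,0,0.26],"twist":0},{"jaw":0,"linear":[0.15,0,0.26],"twist":0},{"jaw":0,"linear":[0.15,0,0.26],"twist":0},{"jaw":0,"linear":[0.15,0,0.26],"twist":0},{"jaw":0,"linear":[0.15,0,0.26],"twist":0},{"jaw":0,"linear":[0,0,0],"twist":0}]'
python3 - <<'E'
from h import *
go([.605,-.3314,.141],99.7)
c=cams.camera("scene"); cv2.imwrite("pics/a.png",cv2.resize(c["color"][120:240,130:290],None,fx=4,fy=4))
E
```

```text
time: 3.27
position: [0.605, -0.3352, 0.1528]
tool_rot: [0.646, 0.763, 0.0, 0.0]
ft_force: [-0.1, 1.3, 0.4]
grip_width: 0.0003
grip_force: 0.0
t 3.27 tcp [ 0.605  -0.3352  0.1528] yaw 99.54 tilt 0.01 f [-0.1  1.3  0.4] w 0.0003049785007102079 0.0 q6 -0.83
shift cm [0.3787 0.0619 1.1816]
twist -0.1605993650172195
```

View pics/a.png

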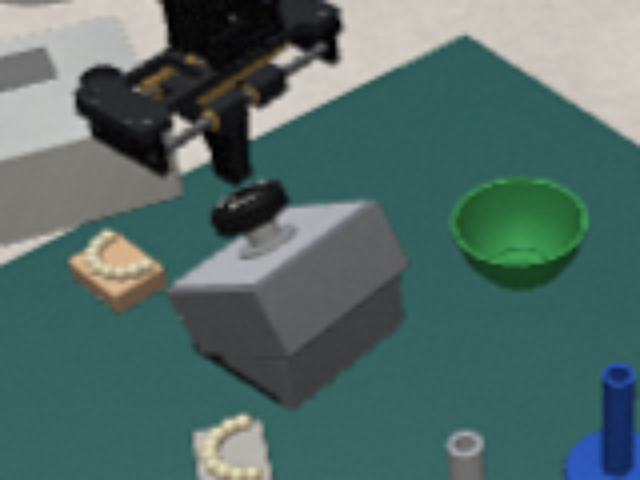

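The closed fingertips (235,175) are right above the head (250,205), and nothing touches yet. Going on along the stop's axis.

```bash
python3 -m pendant '[{"jaw":0,"linear":[0.1,0,0.26],"twist":0},{"jaw":0,"linear":[0.1,0.05,0.26],"twist":0},{"jaw":0,"linear":[0.1,0,0.26],"twist":0},{"jaw":0,"linear":[0.1,0,0.26],"twist":0},{"jaw":0,"linear":[0,0,0],"twist":0}]'
python3 -m pendant '[{"jaw":0,"linear":[0.1,0,0.17],"twist":0},{"jaw":0,"linear":[0,0,0],"twist":0}]'
python3 -m pendant '[{"jaw":0,"linear":[0.1,0,0.17],"twist":0},{"jaw":0,"linear":[0,0,0],"twist":0}]'
```

```text
time: 3.73
position: [0.6052, -0.3316, 0.1425]
tool_rot: [0.646, 0.763, -0.0, 0.0]
ft_force: [-1.3, 0.3, 4.3]
grip_width: 0.0001
grip_force: 1.8
time: 3.9
position: [0.6052, -0.3312, 0.1417]
tool_rot: [0.646, 0.763, -0.0, 0.001]
ft_force: [-0.9, -0.4, 5.6]
grip_width: 0.0006
grip_force: 2.8
time: 4.07
position: [0.6052, -0.3305, 0.1405]
tool_rot: [0.646, 0.763, -0.0, 0.001]
ft_force: [-2.1, -1.1, 7.4]
grip_width: 0.0008
grip_force: 3.3
```

```bash
python3 -m pendant '[{"jaw":0,"linear":[0.1,0,0.17],"twist":0},{"jaw":0,"linear":[0.1,0,0.17],"twist":0},{"jaw":0,"linear":[0.1,0,0.17],"twist":0},{"jaw":0,"linear":[0,0,0],"twist":0}]'
python3 -m pendant '[{"jaw":0,"linear":[0.1,0,0.17],"twist":0},{"jaw":0,"linear":[0.1,0,0.17],"twist":0},{"jaw":0,"linear":[0,0,0],"twist":0}]'
python3 -m pendant '[{"jaw":0,"linear":[0.1,0,0.17],"twist":0},{"jaw":0,"linear":[0,0,0],"twist":0}]'
python3 -m pendant '[{"jaw":0,"linear":[0.1,0,0.17],"twist":0},{"jaw":0,"linear":[0,0,0],"twist":0}]'
```

```text
time: 4.4
position: [0.6051, -0.3275, 0.1347]
tool_rot: [0.646, 0.763, -0.0, 0.002]
ft_force: [-0.1, -0.8, 6.2]
grip_width: 0.0005
grip_force: 3.0
time: 4.65
position: [0.6051, -0.3268, 0.1333]
tool_rot: [0.646, 0.764, -0.001, 0.003]
ft_force: [-1.7, -2.3, 11.8]
grip_width: 0.0004
grip_force: 5.4
time: 4.82
position: [0.6053, -0.3268, 0.1331]
tool_rot: [0.646, 0.764, -0.001, 0.004]
ft_force: [-2.5, -3.3, 17.2]
grip_width: 0.0005
grip_force: 7.7
time: 4.98
position: [0.6054, -0.3268, 0.1329]
tool_rot: [0.646, 0.764, -0.002, 0.005]
ft_force: [-5.3, -3.9, 20.4]
grip_width: 0.0006
grip_force: 10.0
```

The force climbs with no further travel, so this is the hard stop. Retreat and check that it is latched.

```bash
python3 -m pendant '[{"jaw":0,"linear":[-0.7,0,-1.2],"twist":0},{"jaw":0,"linear":[-1,0,-2],"twist":0},{"jaw":0,"linear":[0,0,-4],"twist":0},{"jaw":0.6,"linear":[0,0,-4],"twist":0},{"jaw":0.6,"linear":[0,3.9,0],"twist":0},{"jaw":0.6,"linear":[0,3.9,0],"twist":0},{"jaw":0.6,"linear":[0,3.9,0],"twist":0},{"jaw":0.6,"linear":[0,0,0],"twist":0}]'
python3 - <<'E'
from h import *
go(None)
n=np.array([.085,-.496,.864]);n/=np.linalg.norm(n)
for k,b in(("scene",(155,215,160,240)),("top",(165,225,345,405))):
  for c in (dict(np.load(k+"0.npz")),cams.camera(k)):
    w=cloud(c)[b[0]:b[1],b[2]:b[3]].reshape(-1,3);q=c["color"][b[0]:b[1],b[2]:b[3]].reshape(-1,3).astype(int)
    h=(w-np.array([.600,-.300,.0865]))@n; lat=np.linalg.norm((w-np.array([.600,-.3,.0865]))-h[:,None]*n,axis=1)
    t=(lat<.02)&(h>.025)&(h<.06); pl=(abs(h)<.012)&(lat<.06)&(lat>.035)&(w[:,2]>.06)
    print(k,"panel",np.median(h[pl]),"top",np.percentile(h[t],[30,50,70]),t.sum())
E
```

```text
time: 5.65
position: [0.7276, -0.3172, 0.2368]
tool_rot: [0.644, 0.765, 0.002, 0.001]
ft_force: [-0.1, 0.8, -0.5]
grip_width: 0.0258
grip_force: 0.0
t 5.65 tcp [ 0.7276 -0.3172  0.2368] yaw 99.77 tilt 0.28 f [-0.1  0.8 -0.5] w 0.025827661018369037 0.0 q6 -0.72
scene panel 0.0018937710503461828 top [0.0439 0.044  0.0445] 36
scene panel 0.0019212061792338393 top [0.0379 0.0382 0.0387] 33
top panel 0.0027650722137297617 top [0.0439 0.0451 0.0468] 112
  return _methods._mean(a, axis=axis, dtype=dtype,
  ret = ret.dtype.type(ret / rcount)
Traceback (most recent call last):
IndexError: index -1 is out of bounds for axis 0 with size 0
```

Latched: the head sits 6 mm lower. Now fit the key's axis to the hub and shaft points (cylinders of known radius).

```bash
python3 - <<'E'
from h import *
from scipy.optimize import least_squares
P=[];r=[];N=[]
for i,(n,b) in enumerate((("scene",(218,275,325,375)),("top",(195,230,180,222)))):
    c=dict(np.load(n+"0.npz")); w=cloud(c)[b[0]:b[1],b[2]:b[3]].reshape(-1,3)
    k=(w[:,2]>.172)&(w[:,0]<.60)&(w[:,1]<.265)&(w[:,1]>.2); w=w[k]; P.append(w);N+= [i]*len(w)
P=np.vstack(P);N=np.array(N)
def par(x): 
    d=np.array([x[2],x[3],1]);return np.array([x[0],x[1],.215]),d/np.linalg.norm(d)
def geo(x,P):
    p,d=par(x); s=(P-p)@d; return s,np.linalg.norm(P-p-s[:,None]*d,axis=1)
def f(x,P=P):
    # x[4]: s of hub lower end
    s,rho=geo(x,P); h=s>x[4]+.003
    e=np.where(h,rho-.012,rho-.005); e[(s>x[4]+.05)]=.01; return e
for sel,name in((N>=0,"both"),(N==0,"scene"),(N==1,"top")):
    best=None
    for s0 in np.arange(-.02,.02,.004):
        g=lambda y: f(np.r_[y,s0],P[sel])
        o=least_squares(g,[.552,.235,-.75,.1],loss="soft_l1",f_scale=.0015)
        if best is None or o.cost<best[0]: best=(o.cost,o.x,s0)
    _,x,s0=best;p,d=par(x)
    hub=p+s0*d
    print(name,"axis",d,"lean",np.degrees(np.arccos(d[2])),"dir",np.degrees(np.arctan2(d[1],d[0])),"hub low",hub,"grip",hub+.023*d,"tip",hub-.085*d)
    s,rho=geo(np.r_[x,s0],P[sel]); print(" top s of hub-ish",np.percentile(s[rho<.013],[1,99])-s0, "med err",np.median(abs(f(np.r_[x,s0],P[sel]))))
# chuck axis
c=dict(np.load("scene0.npz"))
E
```

```text
both axis [-0.6081  0.095   0.7881] lean 37.98834473958261 dir 171.12535265580038 hub low [0.545  0.2327 0.2087] grip [0.531  0.2349 0.2268] tip [0.5967 0.2246 0.1417]
 top s of hub-ish [-0.0486  0.0516] med err 0.0013478708196992227
scene axis [-0.6085  0.0945  0.7879] lean 38.0130981200321 dir 171.1744006948419 hub low [0.5445 0.2333 0.2087] grip [0.5305 0.2354 0.2268] tip [0.5962 0.2252 0.1417]
 top s of hub-ish [-0.0475  0.0509] med err 0.001059651870822929
top axis [-0.5983  0.1098  0.7937] lean 37.46844422619975 dir 169.6031326265531 hub low [0.5421 0.2325 0.215 ] grip [0.5284 0.235  0.2333] tip [0.593  0.2231 0.1475]
 top s of hub-ish [-0.0534  0.0473] med err 0.0023954444685044297
```

```bash
python3 -m pendant '[{"jaw":0.6,"linear":[0,0,-0.9],"twist":-7.1},{"jaw":0.6,"linear":[0,0,-0.9],"twist":-7.1},{"jaw":0.6,"linear":[0,0,-0.9],"twist":-7.1},{"jaw":0.6,"linear":[0,0,-0.9],"twist":-7.1},{"jaw":0.6,"linear":[0,0,-0.9],"twist":-7.1},{"jaw":0.6,"linear":[0,0,-0.9],"twist":-7.1},{"jaw":0.6,"linear":[0,0,-0.9],"twist":-7.1},{"jaw":0.6,"linear":[0,0,-0.9],"twist":-7.1},{"jaw":0.6,"linear":[0,0,-0.9],"twist":-7.1},{"jaw":0.6,"linear":[0,0,-0.9],"twist":-7.1},{"jaw":0.6,"linear":[0,0,0],"twist":0}]'
python3 - <<'E'
from h import *
go([.531,.235,.2248],171.1)
E
```

```text
time: 6.67
position: [0.7207, -0.3211, 0.3311]
tool_rot: [0.082, 0.997, -0.001, 0.001]
ft_force: [-0.7, 0.8, 0.8]
grip_width: 0.0524
grip_force: 0.0
t 6.67 tcp [ 0.7207 -0.3211  0.3311] yaw 170.57 tilt 0.14 f [-0.7  0.8  0.8] w 0.05239754897875361 0.0 q6 -1.97
shift cm [27.8498 51.766  10.5036]
twist -0.5346599015464903
```

```bash
python3 -m pendant '[{"jaw":0.6,"linear":[1.75,3.24,0],"twist":-0.5},{"jaw":0.6,"linear":[1.75,3.24,0],"twist":0},{"jaw":0.6,"linear":[1.75,3.24,0],"twist":0},{"jaw":0.6,"linear":[1.75,3.24,0],"twist":0},{"jaw":0.6,"linear":[1.75,3.24,0],"twist":0},{"jaw":0.6,"linear":[1.75,3.24,0],"twist":0},{"jaw":0.6,"linear":[1.75,3.24,0],"twist":0},{"jaw":0.6,"linear":[1.75,3.24,0],"twist":0},{"jaw":0.6,"linear":[1.75,3.24,0],"twist":0},{"jaw":0.6,"linear":[1.75,3.24,0],"twist":0},{"jaw":0.6,"linear":[1.75,3.24,0],"twist":0},{"jaw":0.6,"linear":[1.75,3.24,0],"twist":0}]'
python3 -m pendant '[{"jaw":0.6,"linear":[1.7,3.2,0],"twist":0},{"jaw":0.6,"linear":[1.7,3.2,0],"twist":0},{"jaw":0.6,"linear":[1.7,3.2,0],"twist":0},{"jaw":0.6,"linear":[1.7,3.2,0],"twist":0},{"jaw":0.6,"linear":[0,0,0],"twist":0},{"jaw":0.6,"linear":[0,0,0],"twist":0}]'
python3 - <<'E'
from h import *
go([.531,.235,.2248],171.1)
E
```

```text
time: 7.67
position: [0.5729, 0.0977, 0.3282]
tool_rot: [0.081, 0.997, -0.0, -0.001]
ft_force: [0.5, 0.3, 0.4]
grip_width: 0.0519
grip_force: 0.0
time: 8.17
position: [0.526, 0.2348, 0.3283]
tool_rot: [0.078, 0.997, -0.0, -0.001]
ft_force: [0.7, -0.5, 0.4]
grip_width: 0.0521
grip_force: 0.0
t 8.17 tcp [0.526  0.2348 0.3283] yaw 171.06 tilt 0.1 f [ 0.7 -0.5  0.4] w 0.05211818568362556 0.0 q6 -1.19
shift cm [-0.5037  0.1109 10.3493]
twist -0.04211768434413443
```

```bash
python3 -m pendant '[{"jaw":0.6,"linear":[-0.25,0.05,2.5],"twist":0},{"jaw":0.6,"linear":[-0.25,0.05,2.5],"twist":0},{"jaw":0.6,"linear":[0,0,2.5],"twist":0},{"jaw":0.6,"linear":[0,0,1.5],"twist":0},{"jaw":0.6,"linear":[0,0,1.35],"twist":0},{"jaw":0.6,"linear":[0,0,0],"twist":0}]'
python3 - <<'E'
from h import *
go([.531,.235,.2248],171.1)
E
python3 -m pendant '[{"jaw":0,"linear":[0,0,0],"twist":0},{"jaw":0,"linear":[0,0,0],"twist":0},{"jaw":0,"linear":[0,0,0],"twist":0},{"jaw":0,"linear":[0,0,0],"twist":0},{"jaw":0,"linear":[0,0,0],"twist":0},{"jaw":0,"linear":[0,0,0],"twist":0},{"jaw":0,"linear":[0,0,0],"twist":0},{"jaw":0,"linear":[0,0,0],"twist":0}]' 30
```

```text
time: 8.67
position: [0.5311, 0.2315, 0.2219]
tool_rot: [0.08, 0.997, -0.001, -0.004]
ft_force: [0.1, -0.5, 0.1]
grip_width: 0.0521
grip_force: 0.0
t 8.67 tcp [0.5311 0.2315 0.2219] yaw 170.78 tilt 0.44 f [ 0.1 -0.5  0.1] w 0.052112667265296 0.0 q6 -1.19
shift cm [ 0.0669  0.3412 -0.2863]
twist -0.31663154612044764
time: 9.33
position: [0.5331, 0.2339, 0.2259]
tool_rot: [0.078, 0.997, -0.0, 0.0]
ft_force: [-1.0, -0.9, 2.8]
grip_width: 0.0232
grip_force: 29.9
```

```bash
python3 -m pendant '[{"jaw":0,"linear":[0.3,0,-0.39],"twist":0},{"jaw":0,"linear":[0.3,0,-0.39],"twist":0},{"jaw":0,"linear":[0.3,0,-0.39],"twist":0},{"jaw":0,"linear":[0.3,0,-0.39],"twist":0}]'
python3 -m pendant '[{"jaw":0,"linear":[0.6,0,-0.79],"twist":0},{"jaw":0,"linear":[0.6,0,-0.79],"twist":0},{"jaw":0,"linear":[0.6,0,-0.79],"twist":0},{"jaw":0,"linear":[0.6,0,-0.79],"twist":0},{"jaw":0,"linear":[0.6,0,-0.79],"twist":0},{"jaw":0,"linear":[0,0,-2],"twist":0},{"jaw":0,"linear":[0,0,-2],"twist":0},{"jaw":0,"linear":[0,0,-2],"twist":0},{"jaw":0,"linear":[0,0,0],"twist":0}]'
python3 - <<'E'
from h import *
go(None)
c=cams.camera("scene"); np.savez("s1.npz",**{k:np.array(v) for k,v in c.items()})
cv2.imwrite("pics/b.png",cv2.resize(c["color"][120:300,230:420],None,fx=3,fy=3))
E
```

```text
time: 9.67
position: [0.521, 0.2362, 0.2413]
tool_rot: [0.078, 0.997, 0.0, 0.0]
ft_force: [1.0, -0.2, -1.2]
grip_width: 0.0232
grip_force: 29.9
time: 10.42
position: [0.4932, 0.2415, 0.3452]
tool_rot: [0.078, 0.997, 0.002, 0.004]
ft_force: [1.1, 0.8, -2.7]
grip_width: 0.023
grip_force: 29.9
t 10.42 tcp [0.4932 0.2415 0.3452] yaw 171.05 tilt 0.53 f [ 1.1  0.8 -2.7] w 0.02295211731251116 29.917314243502915 q6 -1.16
```

View pics/b.png

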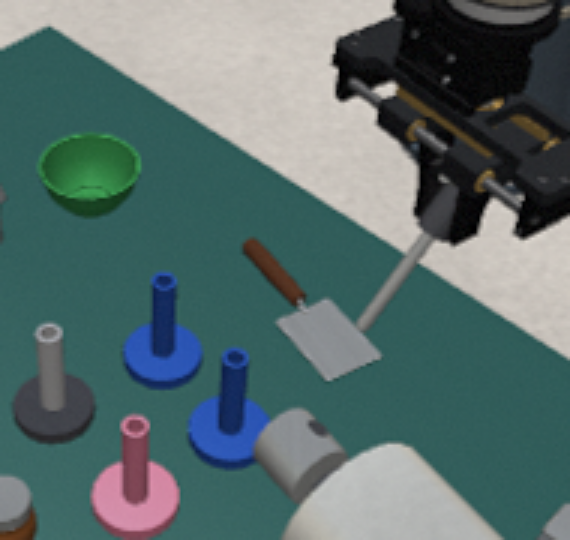

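The key is out and still leaning in the grip, with its tip at scene pixel (350,229). Carry it to above the grey tube (crop (48,330)) and measure it there.

```bash
python3 -m pendant '[{"jaw":0,"linear":[-1.46,-3.03,0],"twist":0},{"jaw":0,"linear":[-1.46,-3.03,0],"twist":0},{"jaw":0,"linear":[-1.46,-3.03,0],"twist":0},{"jaw":0,"linear":[-1.46,-3.03,0],"twist":0},{"jaw":0,"linear":[-1.46,-3.03,0],"twist":0},{"jaw":0,"linear":[-1.46,-3.03,0],"twist":0},{"jaw":0,"linear":[-1.46,-3.03,0],"twist":0},{"jaw":0,"linear":[-1.46,-3.03,0],"twist":0},{"jaw":0,"linear":[0,0,3],"twist":0},{"jaw":0,"linear":[0,0,3],"twist":0},{"jaw":0,"linear":[0,0,3],"twist":0},{"jaw":0,"linear":[0,0,2],"twist":0}]'
python3 -m pendant '[{"jaw":0,"linear":[0,0,0],"twist":0},{"jaw":0,"linear":[0,0,0],"twist":0}]'
python3 - <<'E'
from h import *
go([.571,-.016,.223],171)
c=cams.camera("scene"); np.savez("s2.npz",**{k:np.array(v) for k,v in c.items()})
cv2.imwrite("pics/d.png",cv2.resize(c["color"][150:280,200:330],None,fx=4,fy=4))
E
```

```text
time: 11.47
position: [0.5662, -0.0168, 0.2261]
tool_rot: [0.079, 0.997, 0.001, -0.004]
ft_force: [-0.6, -0.5, -2.2]
grip_width: 0.0229
grip_force: 29.9
time: 11.63
position: [0.5676, -0.0167, 0.2285]
tool_rot: [0.078, 0.997, 0.0, -0.003]
ft_force: [0.3, 0.9, -1.5]
grip_width: 0.0232
grip_force: 29.9
t 11.63 tcp [ 0.5676 -0.0167  0.2285] yaw 171.02 tilt 0.3 f [ 0.3  0.9 -1.5] w 0.023226739098749 29.917442151345313 q6 -1.64
shift cm [-0.3322  0.1182  0.5496]
twist 0.02024776152825325
```

View pics/d.png

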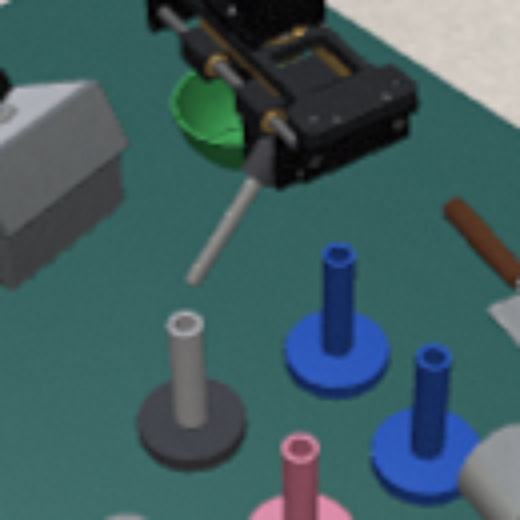

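Tip at crop (192,280), just above the grey mouth at (185,322). Fit the shaft and the rim in this view.

```bash
cat > shaft.py <<'E'
from h import *
from scipy.optimize import least_squares
def shaft(c,r,zlo,zhi,x0,z0,rr=.03):
    w=cloud(c)[r[0]:r[1],r[2]:r[3]].reshape(-1,3);q=c["color"][r[0]:r[1],r[2]:r[3]].reshape(-1,3).astype(int)
    k=(w[:,2]>zlo)&(w[:,2]<zhi)&(np.ptp(q,axis=1)<30)&(q.max(1)>90);P=w[k]
    def ax(x):
        d=np.array([x[2],x[3],1]);return np.array([x[0],x[1],z0]),d/np.linalg.norm(d)
    def g(x):
        p,d=ax(x);s=(P-p)@d;return np.linalg.norm(P-p-s[:,None]*d,axis=1)-.005
    o=least_squares(g,x0,loss="soft_l1",f_scale=.001);p,d=ax(o.x);s=(P-p)@d;e=abs(g(o.x))<.003
    tip=p+np.percentile(s[e],1)*d
    print("shaft n",k.sum(),"axis",d,"lean",np.degrees(np.arccos(d[2])),"p",p,"tip",tip,"err",np.median(abs(g(o.x))))
    return p,d,tip
E
python3 - <<'E'
from shaft import *
c=dict(np.load("s2.npz"))
p,d,t=shaft(c,(185,224,244,268),.14,.21,[.61,-.02,-.75,.1],.17)
# rim by ellipse centre -> plane z=.11, both views
for n,r in(("scene",(224,238,238,255)),("top",(170,192,278,300))):
    cc=c if n=="scene" else dict(np.load("top0.npz"))
    w=cloud(cc)[r[0]:r[1],r[2]:r[3]]; m=(w[...,2]>.103)&(w[...,2]<.12)
    v,u=np.nonzero(m);h=cv2.convexHull(np.stack([u,v],1).astype(np.float32));e=cv2.fitEllipse(h)
    f,cx,cy=K(cc);ray=np.array([(e[0][0]+r[2]-cx)/f,(e[0][1]+r[0]-cy)/f,1]);T=np.linalg.inv(cc["view"])
    a=T[:3,:3]@ray;o=T[:3,3];print(n,"mouth",o+a*(.11-o[2])/a[2],e[0],e[1])
E
```

```text
shaft n 91 axis [-0.5832  0.1337  0.8012] lean 36.752873551542116 p [ 0.6088 -0.022   0.17  ] tip [ 0.627  -0.0262  0.145 ] err 0.0009003212122348243
scene mouth [ 0.6387 -0.0235  0.11  ] (8.031871795654297, 7.8846330642700195) (8.386938095092773, 8.680484771728516)
top mouth [ 0.6377 -0.0282  0.11  ] (11.0, 10.161700248718262) (6.91953182220459, 7.951812267303467)
```

```bash
python3 -m pendant '[{"jaw":0,"linear":[-0.55,0.08,0.8],"twist":0},{"jaw":0,"linear":[-0.55,0.08,0.8],"twist":0},{"jaw":0,"linear":[0,0,0.8],"twist":0},{"jaw":0,"linear":[0,0,0.4],"twist":0},{"jaw":0,"linear":[0,0,0],"twist":0},{"jaw":0,"linear":[0,0,0],"twist":0}]'
python3 - <<'E'
from shaft import *
go(None)
c=cams.camera("scene"); p,d,t=shaft(c,(185,230,236,268),.125,.19,[.62,-.02,-.75,.1],.15)
print(p+d*(.11-p[2])/d[2])
cv2.imwrite("pics/e.png",cv2.resize(c["color"][180:270,210:290],None,fx=6,fy=6,interpolation=cv2.INTER_CUBIC))
E
```

```text
time: 12.18
position: [0.5799, -0.017, 0.2021]
tool_rot: [0.078, 0.997, 0.0, -0.001]
ft_force: [-0.9, 0.5, -2.5]
grip_width: 0.0233
grip_force: 29.9
t 12.18 tcp [ 0.5799 -0.017   0.2021] yaw 171.03 tilt 0.06 f [-0.9  0.5 -2.5] w 0.023301151769887212 29.917786919977516 q6 -1.64
shaft n 90 axis [-0.6049  0.0969  0.7904] lean 37.776227005112 p [ 0.6169 -0.0218  0.15  ] tip [ 0.6361 -0.0249  0.125 ] err 0.0010494924646187957
[ 0.6475 -0.0267  0.11  ]
```

View pics/e.png

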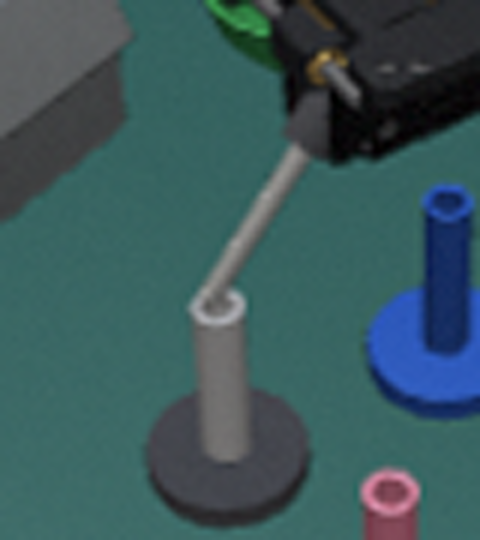

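The tip (crop (210,298)) is over the rim's ellipse, with about 9 mm to go to the rim. Lowering in small steps.

```bash
python3 -m pendant '[{"jaw":0,"linear":[0,0,0.3],"twist":0},{"jaw":0,"linear":[0,0,0.3],"twist":0},{"jaw":0,"linear":[0,0,0],"twist":0}]'
python3 -m pendant '[{"jaw":0,"linear":[0,0,0.2],"twist":0},{"jaw":0,"linear":[0,0,0.2],"twist":0},{"jaw":0,"linear":[0,0,0],"twist":0}]'
python3 -m pendant '[{"jaw":0,"linear":[0,0,0.2],"twist":0},{"jaw":0,"linear":[0,0,0],"twist":0},{"jaw":0,"linear":[0,0,0],"twist":0}]'
```

```text
time: 12.48
position: [0.5798, -0.0171, 0.196]
tool_rot: [0.078, 0.997, 0.0, -0.0]
ft_force: [0.5, -0.2, -0.9]
grip_width: 0.0232
grip_force: 29.9
time: 12.73
position: [0.5796, -0.0171, 0.1928]
tool_rot: [0.078, 0.997, -0.0, -0.001]
ft_force: [-3.0, -0.2, 4.2]
grip_width: 0.0231
grip_force: 29.9
time: 12.98
position: [0.5786, -0.0171, 0.1915]
tool_rot: [0.078, 0.997, -0.0, -0.002]
ft_force: [-6.4, -1.2, 8.3]
grip_width: 0.0229
grip_force: 30.0
```

The rim pushes the tip towards -x, so the tip sits a little far out. Backing off 2 mm towards -x.

```bash
python3 -m pendant '[{"jaw":0,"linear":[0,0,-0.3],"twist":0},{"jaw":0,"linear":[0.25,0,0],"twist":0},{"jaw":0,"linear":[0,0,0],"twist":0}]'
python3 -m pendant '[{"jaw":0,"linear":[0,0,0.3],"twist":0},{"jaw":0,"linear":[0,0,0],"twist":0}]'
python3 -m pendant '[{"jaw":0,"linear":[0,0,0.2],"twist":0},{"jaw":0,"linear":[0,0,0],"twist":0},{"jaw":0,"linear":[0,0,0],"twist":0}]'
```

```text
time: 13.23
position: [0.5778, -0.0167, 0.1934]
tool_rot: [0.078, 0.997, 0.0, 0.0]
ft_force: [-0.8, -0.2, -2.1]
grip_width: 0.0231
grip_force: 30.0
time: 13.4
position: [0.5774, -0.0167, 0.1897]
tool_rot: [0.078, 0.997, 0.0, -0.0]
ft_force: [-0.5, -0.2, -1.0]
grip_width: 0.023
grip_force: 30.0
time: 13.65
position: [0.5779, -0.0169, 0.188]
tool_rot: [0.078, 0.997, -0.0, -0.0]
ft_force: [-0.3, -1.3, -1.8]
grip_width: 0.0229
grip_force: 30.0
```

Free at that depth, so the tip is inside. Now lighten the grip and swing the hub over the tube along the arc about the tip.

```bash
python3 -m pendant '[{"jaw":0,"linear":[0,0,0],"twist":0},{"jaw":0,"linear":[-0.3,0,-0.18],"twist":0},{"jaw":0,"linear":[-0.3,0,-0.18],"twist":0},{"jaw":0,"linear":[-0.3,0,-0.18],"twist":0},{"jaw":0,"linear":[-0.3,0,-0.18],"twist":0},{"jaw":0,"linear":[0,0,0],"twist":0}]' 6
python3 - <<'E'
from shaft import *
go(None)
c=cams.camera("scene"); p,d,t=shaft(c,(180,230,230,268),.122,.17,[.63,-.02,-.6,.1],.15)
E
```

```text
time: 14.15
position: [0.5909, -0.0189, 0.1964]
tool_rot: [0.078, 0.997, -0.0, 0.001]
ft_force: [-0.4, -0.3, -1.2]
grip_width: 0.0238
grip_force: 6.0
t 14.15 tcp [ 0.5909 -0.0189  0.1964] yaw 171.03 tilt 0.14 f [-0.4 -0.3 -1.2] w 0.023807743773824892 5.999856964488117 q6 -1.64
shaft n 65 axis [-0.4872  0.0622  0.8711] lean 29.417356487624232 p [ 0.6141 -0.0213  0.15  ] tip [ 0.6301 -0.0233  0.1214] err 0.0007879256744621416
```

It pivots as planned: lean 29°, tip still 6 mm in. Continue.

```bash
python3 -m pendant '[{"jaw":0,"linear":[-0.45,0,-0.2],"twist":0},{"jaw":0,"linear":[-0.45,0,-0.2],"twist":0},{"jaw":0,"linear":[-0.45,0,-0.18],"twist":0},{"jaw":0,"linear":[-0.47,0,-0.14],"twist":0},{"jaw":0,"linear":[-0.47,0,-0.13],"twist":0},{"jaw":0,"linear":[-0.47,0,-0.12],"twist":0},{"jaw":0,"linear":[0,0,0],"twist":0}]'
python3 - <<'E'
from shaft import *
go(None)
c=cams.camera("scene"); p,d,t=shaft(c,(180,230,230,268),.122,.18,[.63,-.02,-.3,.1],.15)
E
```

```text
time: 14.78
position: [0.6184, -0.0233, 0.2057]
tool_rot: [0.078, 0.997, -0.0, 0.001]
ft_force: [-1.6, -2.0, -1.1]
grip_width: 0.0239
grip_force: 6.0
t 14.78 tcp [ 0.6184 -0.0233  0.2057] yaw 171.03 tilt 0.13 f [-1.6 -2.  -1.1] w 0.023908715123687283 5.954069446634094 q6 -1.63
shaft n 52 axis [-0.2127  0.0482  0.9759] lean 12.595421406450857 p [ 0.6281 -0.0235  0.15  ] tip [ 0.634  -0.0249  0.1227] err 0.0007321674381660973
```

```bash
python3 -m pendant '[{"jaw":0,"linear":[-0.45,0,-0.08],"twist":0},{"jaw":0,"linear":[-0.45,0,-0.06],"twist":0},{"jaw":0,"linear":[-0.45,0,-0.02],"twist":0},{"jaw":0,"linear":[-0.4,0,0],"twist":0},{"jaw":0,"linear":[0,0,0],"twist":0},{"jaw":0,"linear":[0,0,0],"twist":0}]'
python3 - <<'E'
from shaft import *
go(None)
c=cams.camera("scene"); p,d,t=shaft(c,(180,230,230,268),.122,.18,[.63,-.02,-.1,.05],.15)
E
```

```text
time: 15.33
position: [0.6346, -0.0256, 0.2068]
tool_rot: [0.078, 0.997, 0.0, 0.0]
ft_force: [-0.5, -1.0, -1.4]
grip_width: 0.0237
grip_force: 6.0
t 15.33 tcp [ 0.6346 -0.0256  0.2068] yaw 171.02 tilt 0.03 f [-0.5 -1.  -1.4] w 0.023689604820349434 5.993737643948123 q6 -1.63
shaft n 46 axis [-0.0713  0.0075  0.9974] lean 4.111735066651703 p [ 0.6341 -0.0238  0.15  ] tip [ 0.6361 -0.024   0.1222] err 0.0005576220805761489
```

Lean 4°, so it will follow the bore. Lowering it.

```bash
python3 -m pendant '[{"jaw":0,"linear":[-0.15,0,0.3],"twist":0},{"jaw":0,"linear":[-0.1,0,0.5],"twist":0},{"jaw":0,"linear":[0,0,0.6],"twist":0},{"jaw":0,"linear":[0,0,0.6],"twist":0},{"jaw":0,"linear":[0,0,0],"twist":0}]'
python3 - <<'E'
from shaft import *
go(None)
c=cams.camera("scene"); p,d,t=shaft(c,(180,230,230,268),.122,.16,[.63,-.02,-.1,.05],.14)
E
```

```text
time: 15.8
position: [0.6357, -0.0259, 0.185]
tool_rot: [0.078, 0.997, 0.0, -0.001]
ft_force: [-0.2, -1.1, -2.1]
grip_width: 0.0239
grip_force: 6.0
t 15.8 tcp [ 0.6357 -0.0259  0.185 ] yaw 171.02 tilt 0.16 f [-0.2 -1.1 -2.1] w 0.023900189896063302 5.995629672754603 q6 -1.63
shaft n 19 axis [-0.0593  0.0152  0.9981] lean 3.5103533309930146 p [ 0.6335 -0.0241  0.14  ] tip [ 0.6344 -0.0244  0.1252] err 0.0007857430499187664
```

```bash
python3 -m pendant '[{"jaw":0,"linear":[-0.1,0,0.6],"twist":0},{"jaw":0,"linear":[-0.1,0,0.7],"twist":0},{"jaw":0,"linear":[0,0,0.8],"twist":0},{"jaw":0,"linear":[0,0,0.8],"twist":0},{"jaw":0,"linear":[0,0,0.8],"twist":0},{"jaw":0,"linear":[0,0,0.6],"twist":0},{"jaw":0,"linear":[0,0,0.4],"twist":0},{"jaw":0,"linear":[0,0,0],"twist":0}]'
python3 -m pendant '[{"jaw":0,"linear":[0,0,0.3],"twist":0},{"jaw":0,"linear":[0,0,0],"twist":0}]'
python3 -m pendant '[{"jaw":0,"linear":[0,0,0.2],"twist":0},{"jaw":0,"linear":[0,0,0],"twist":0}]'
```

```text
time: 16.52
position: [0.6383, -0.0265, 0.1387]
tool_rot: [0.078, 0.997, -0.0, -0.001]
ft_force: [0.3, -3.0, -0.8]
grip_width: 0.024
grip_force: 6.0
time: 16.68
position: [0.6387, -0.0265, 0.1367]
tool_rot: [0.078, 0.997, -0.0, 0.0]
ft_force: [-0.2, -2.6, -2.7]
grip_width: 0.0236
grip_force: 6.0
time: 16.85
position: [0.6388, -0.0265, 0.1351]
tool_rot: [0.078, 0.997, -0.0, 0.0]
ft_force: [0.0, -2.2, -1.8]
grip_width: 0.0236
grip_force: 6.0
```

```bash
python3 -m pendant '[{"jaw":0,"linear":[0,-0.1,0.2],"twist":0},{"jaw":0,"linear":[0,0,0.2],"twist":0},{"jaw":0,"linear":[0,0,0],"twist":0}]'
python3 -m pendant '[{"jaw":0,"linear":[0,0,0.2],"twist":0},{"jaw":0,"linear":[0,0,0],"twist":0}]'
```

```text
time: 17.1
position: [0.6393, -0.0271, 0.1319]
tool_rot: [0.078, 0.997, 0.0, 0.001]
ft_force: [-0.2, -0.8, 2.9]
grip_width: 0.0235
grip_force: 6.0
time: 17.27
position: [0.6395, -0.0272, 0.1304]
tool_rot: [0.078, 0.997, 0.0, 0.001]
ft_force: [-0.6, -0.9, 5.1]
grip_width: 0.0239
grip_force: 6.0
```

The hub is on the rim (5 N). Release, lift and check.

```bash
python3 -m pendant '[{"jaw":0.5,"linear":[0,0,0],"twist":0},{"jaw":0.6,"linear":[0,0,0],"twist":0},{"jaw":0.6,"linear":[0,0,0],"twist":0},{"jaw":0.6,"linear":[0,0,0],"twist":0},{"jaw":0.6,"linear":[0,0,-3],"twist":0},{"jaw":0.6,"linear":[0,0,-3.5],"twist":0},{"jaw":0.6,"linear":[0,0,-3.5],"twist":0},{"jaw":0.6,"linear":[0,0,-2],"twist":0},{"jaw":0.8,"linear":[0,-3,0],"twist":0},{"jaw":0.9,"linear":[0,-3,0],"twist":0},{"jaw":1,"linear":[0,-3,0],"twist":0},{"jaw":1,"linear":[0,0,0],"twist":0}]'
python3 - <<'E'
from h import *
go([.6035,-.322,.3],99.7)
c=cams.camera("scene")
cv2.imwrite("pics/f.png",cv2.resize(c["color"][130:280,150:350],None,fx=3.5,fy=3.5,interpolation=cv2.INTER_CUBIC))
w=cloud(c)[205:240,230:265].reshape(-1,3);k=(w[:,2]>.115)&(abs(w[:,0]-.637)<.04)&(abs(w[:,1]+.025)<.04);print(k.sum(),np.nanpercentile(w[k,2],[90,95,99,100]))
for z in(.115,.125,.135,.145):
    s=k&(abs(w[:,2]-z)<.005);print(z,w[s].mean(0))
E
```

```text
time: 18.27
position: [0.6239, -0.1213, 0.249]
tool_rot: [0.08, 0.997, -0.001, 0.0]
ft_force: [-0.2, 0.4, 0.8]
grip_width: 0.0709
grip_force: 0.0
t 18.27 tcp [ 0.6239 -0.1213  0.249 ] yaw 170.79 tilt 0.17 f [-0.2  0.4  0.8] w 0.0708913734404531 0.0 q6 -1.78
shift cm [ -1.2009 -20.1517  -5.0449]
twist 71.09162410323853
182 [0.1605 0.1616 0.1625 0.1646]
0.115 [ 0.6403 -0.0183  0.1175]
0.125 [ 0.6407 -0.0175  0.1252]
0.135 [ 0.6402 -0.0164  0.1345]
0.145 [ 0.6388 -0.0164  0.1456]
```

View pics/f.png

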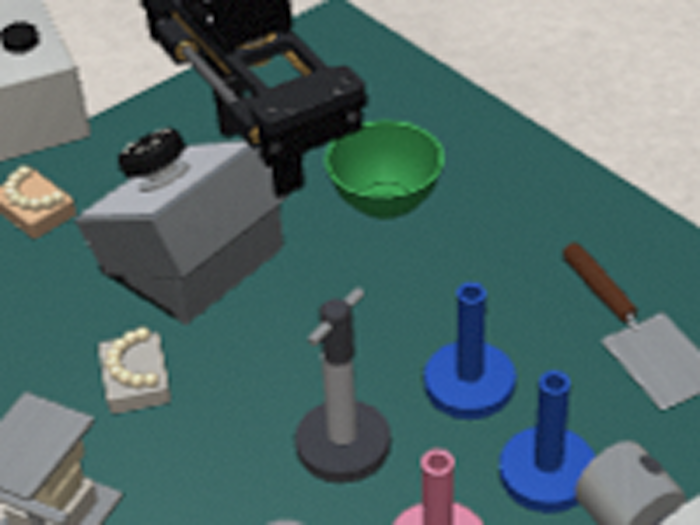

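The key stands home in the grey tube (crop (337,340)), with its top at z≈0.161 against 0.160 expected. The head is still down. Next, turn and move over the stop: closing axis 37° before the symmetric yaw, jaws fully open.

```bash
python3 -m pendant '[{"jaw":1,"linear":[0,0,0],"twist":6.8},{"jaw":1,"linear":[0,0,0],"twist":6.8},{"jaw":1,"linear":[0,0,0],"twist":6.8},{"jaw":1,"linear":[0,0,0],"twist":6.8},{"jaw":1,"linear":[0,0,0],"twist":6.8},{"jaw":1,"linear":[0,0,0],"twist":0}]'
python3 - <<'E'
from h import *
go([.603,-.3135,.122],136.7)
E
```

```text
time: 18.82
position: [0.6243, -0.1148, 0.2485]
tool_rot: [0.367, 0.93, 0.0, -0.001]
ft_force: [-0.8, -0.0, -0.1]
grip_width: 0.0872
grip_force: 0.0
t 18.82 tcp [ 0.6243 -0.1148  0.2485] yaw 136.97 tilt 0.08 f [-0.8 -0.  -0.1] w 0.0872352394614625 0.0 q6 -1.18
shift cm [-12.0157 -15.9821  12.6289]
twist 0.2679621520345279
```

```bash
python3 -m pendant '[{"jaw":1,"linear":[-2,-2.66,0],"twist":0.2},{"jaw":1,"linear":[-2,-2.66,0],"twist":0},{"jaw":1,"linear":[-2,-2.66,0],"twist":0},{"jaw":1,"linear":[-2,-2.66,0],"twist":0},{"jaw":1,"linear":[-2,-2.66,0],"twist":0},{"jaw":1,"linear":[-2,-2.66,0],"twist":0},{"jaw":1,"linear":[0,0,2.5],"twist":0},{"jaw":1,"linear":[0,0,2.5],"twist":0},{"jaw":1,"linear":[0,0,0],"twist":0},{"jaw":1,"linear":[0,0,0],"twist":0}]'
python3 - <<'E'
from h import *
go([.603,-.3135,.122],136.7)
E
```

```text
time: 19.65
position: [0.602, -0.3134, 0.1972]
tool_rot: [0.367, 0.93, 0.001, -0.002]
ft_force: [-0.1, 0.8, -0.1]
grip_width: 0.0869
grip_force: 0.0
t 19.65 tcp [ 0.602  -0.3134  0.1972] yaw 136.96 tilt 0.28 f [-0.1  0.8 -0.1] w 0.08685792907060672 0.0 q6 -1.46
shift cm [-0.1165  0.06    7.5146]
twist 0.2600923573528746
```

```bash
python3 -m pendant '[{"jaw":1,"linear":[-0.1,0.05,2],"twist":0.2},{"jaw":1,"linear":[0,0,2],"twist":0},{"jaw":1,"linear":[0,0,1.5],"twist":0},{"jaw":1,"linear":[0,0,1],"twist":0},{"jaw":1,"linear":[0,0,0.5],"twist":0},{"jaw":1,"linear":[0,0,0],"twist":0}]'
python3 - <<'E'
from h import *
go([.603,-.3135,.122],136.7)
E
```

```text
time: 20.15
position: [0.6042, -0.3145, 0.1289]
tool_rot: [0.369, 0.929, 0.0, -0.0]
ft_force: [-0.6, -0.4, -0.2]
grip_width: 0.0872
grip_force: 0.0
t 20.15 tcp [ 0.6042 -0.3145  0.1289] yaw 136.71 tilt 0.02 f [-0.6 -0.4 -0.2] w 0.08715732006926516 0.0 q6 -1.46
shift cm [ 0.1571 -0.0109  0.6906]
twist 0.006483957291777642
```

```bash
python3 -m pendant '[{"jaw":1,"linear":[0.15,0,0.35],"twist":0},{"jaw":1,"linear":[0,0,0.3],"twist":0},{"jaw":1,"linear":[0,0,0],"twist":0}]'
python3 -m pendant '[{"jaw":0,"linear":[0,0,0],"twist":0},{"jaw":0,"linear":[0,0,0],"twist":0},{"jaw":0,"linear":[0,0,0],"twist":0},{"jaw":0,"linear":[0,0,0],"twist":0},{"jaw":0,"linear":[0,0,0],"twist":0},{"jaw":0,"linear":[0,0,0],"twist":0},{"jaw":0,"linear":[0,0,0],"twist":0}]' 30
```

```text
time: 20.4
position: [0.6029, -0.314, 0.1228]
tool_rot: [0.369, 0.929, -0.0, 0.0]
ft_force: [-0.8, -0.0, 0.0]
grip_width: 0.0866
grip_force: 0.0
time: 20.98
position: [0.6021, -0.315, 0.1226]
tool_rot: [0.369, 0.929, -0.001, -0.0]
ft_force: [-3.0, -3.0, 1.8]
grip_width: 0.0574
grip_force: 30.0
```

Gripped with 30 N. Turn clockwise.

```bash
python3 -m pendant '[{"jaw":0,"linear":[0,0,0],"twist":4},{"jaw":0,"linear":[0,0,0],"twist":5},{"jaw":0,"linear":[0,0,0],"twist":6},{"jaw":0,"linear":[0,0,0],"twist":6},{"jaw":0,"linear":[0,0,0],"twist":6},{"jaw":0,"linear":[0,0,0],"twist":6},{"jaw":0,"linear":[0,0,0],"twist":0}]'
python3 -m pendant '[{"jaw":0,"linear":[0,0,0],"twist":6},{"jaw":0,"linear":[0,0,0],"twist":6},{"jaw":0,"linear":[0,0,0],"twist":6},{"jaw":0,"linear":[0,0,0],"twist":6},{"jaw":0,"linear":[0,0,0],"twist":6},{"jaw":0,"linear":[0,0,0],"twist":6},{"jaw":0,"linear":[0,0,0],"twist":6},{"jaw":0,"linear":[0,0,0],"twist":0}]'
python3 - <<'E'
from h import *
o=go(None); print(o["moment"])
E
```

```text
time: 21.57
position: [0.6029, -0.3149, 0.1232]
tool_rot: [0.618, 0.786, -0.001, 0.001]
ft_force: [-1.1, -2.1, 2.0]
grip_width: 0.0584
grip_force: 29.6
time: 22.23
position: [0.6066, -0.3148, 0.1239]
tool_rot: [0.859, 0.512, 0.003, 0.003]
ft_force: [5.6, -2.2, 2.2]
grip_width: 0.0585
grip_force: 30.0
t 22.23 tcp [ 0.6066 -0.3148  0.1239] yaw 61.61 tilt 0.53 f [ 5.6 -2.2  2.2] w 0.0584573888263881 30.001357700675726 q6 -0.15
[-0.0548 -0.6962  0.3824]
```

```bash
python3 -m pendant '[{"jaw":0,"linear":[-0.12,0.09,-0.26],"twist":0},{"jaw":0,"linear":[-0.12,0.09,-0.26],"twist":0},{"jaw":0,"linear":[0,0,0],"twist":0}]'
python3 -m pendant '[{"jaw":1,"linear":[0,0,0],"twist":0},{"jaw":1,"linear":[0,0,0],"twist":0},{"jaw":1,"linear":[0,0,0],"twist":0},{"jaw":1,"linear":[0,0,0],"twist":0},{"jaw":1,"linear":[0,0,0],"twist":0},{"jaw":1,"linear":[0,0,-2],"twist":0},{"jaw":1,"linear":[0,0,-4],"twist":0},{"jaw":1,"linear":[0,0,-4],"twist":0},{"jaw":1,"linear":[0,0,-4],"twist":0},{"jaw":1,"linear":[-3.5,0,0],"twist":0},{"jaw":1,"linear":[-3.5,0,0],"twist":0},{"jaw":1,"linear":[-3.5,0,0],"twist":0}]'
python3 -m pendant '[{"jaw":1,"linear":[-3.5,0,0],"twist":0},{"jaw":1,"linear":[-3.5,0,0],"twist":0},{"jaw":1,"linear":[0,0,0],"twist":0},{"jaw":1,"linear":[0,0,0],"twist":0}]'
python3 - <<'E'
from h import *
go(None)
n=np.array([.085,-.496,.864]);n/=np.linalg.norm(n);k="scene";b=(155,215,160,240)
c1=cams.camera(k)
for c in (dict(np.load(k+"0.npz")),c1):
    w=cloud(c)[b[0]:b[1],b[2]:b[3]].reshape(-1,3)
    h=(w-np.array([.600,-.300,.0865]))@n; lat=np.linalg.norm((w-np.array([.600,-.3,.0865]))-h[:,None]*n,axis=1)
    t=(lat<.02)&(h>.025)&(h<.06);print("top",np.percentile(h[t],[30,50,70]) if t.any() else "hidden",t.sum())
cv2.imwrite("pics/g.png",c1["color"])
E
```

```text
time: 22.48
position: [0.6066, -0.3157, 0.1256]
tool_rot: [0.858, 0.513, 0.004, 0.001]
ft_force: [8.8, 0.8, -10.2]
grip_width: 0.0581
grip_force: 30.0
time: 23.48
position: [0.5532, -0.4098, 0.2696]
tool_rot: [0.858, 0.513, 0.0, 0.001]
ft_force: [-0.1, -0.2, -0.3]
grip_width: 0.0872
grip_force: 0.0
time: 23.82
position: [0.5184, -0.4729, 0.2675]
tool_rot: [0.86, 0.511, 0.0, -0.0]
ft_force: [0.4, 0.0, -0.4]
grip_width: 0.087
grip_force: 0.0
t 23.82 tcp [ 0.5184 -0.4729  0.2675] yaw 61.41 tilt 0.03 f [ 0.4  0.  -0.4] w 0.0870432205231002 0.0 q6 -0.4
top [0.0439 0.044  0.0445] 36
top [0.0439 0.0442 0.0445] 36
```

View pics/g.png

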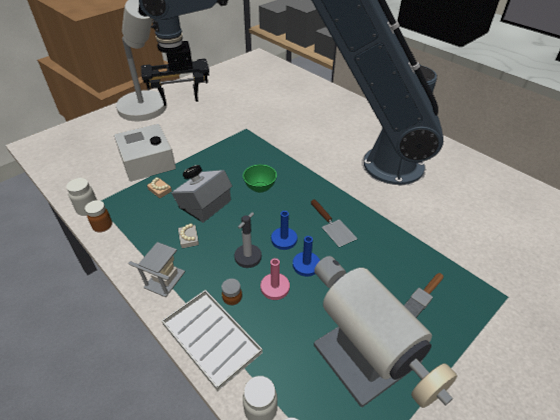

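The stop is back at its original height (44 mm, head at (193,172)), the key stands in the grey tube at (247,240), the arm is clear and nothing else has moved. I'll let it settle, then hand in.

```bash
python3 -m pendant '[{"jaw":1,"linear":[0,0,0],"twist":0},{"jaw":1,"linear":[0,0,0],"twist":0},{"jaw":1,"linear":[0,0,0],"twist":0},{"jaw":1,"linear":[0,0,0],"twist":0},{"jaw":1,"linear":[0,0,0],"twist":0},{"jaw":1,"linear":[0,0,0],"twist":0},{"jaw":1,"linear":[0,0,0],"twist":0},{"jaw":1,"linear":[0,0,0],"twist":0},{"jaw":1,"linear":[0,0,0],"twist":0},{"jaw":1,"linear":[0,0,0],"twist":0},{"jaw":1,"linear":[0,0,0],"twist":0},{"jaw":1,"linear":[0,0,0],"twist":0}]'
python3 -c "
from rig import robot
print(robot.hand_in())"
```

```text
time: 24.87
position: [0.52, -0.4711, 0.2676]
tool_rot: [0.859, 0.512, -0.0, -0.0]
ft_force: [-0.2, -0.4, -1.1]
grip_width: 0.0873
grip_force: 0.0
the job is handed in; nothing more can be done
None
```

I pressed the stop until it latched, put the key fully down in its grey tube, then turned the stop so it sprang back to full height (44 mm above the panel), and handed the job in at about 25 s; the hand-in returned no verdict, and I did not measure whether the head had turned fully back to rest.

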